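Seat the vial under the turbidity meter's push-latch cover

ROBOT

A 6-joint arm with a two-finger parallel gripper is mounted at the origin on the work surface. World frame = base frame: x ahead of the robot, y to its left, z up, the work surface at z = 0. Lengths are in mm, angles in rad, forces in N, time in s.
With the tool pointing down it reaches from about 350 to 875 mm from the base axis. Payload 4.2 kg.
Tool frame: the origin (TCP) lies at the very end of the fingers, on their centre line; the grasp point (between the pads) lies 19 mm behind it; z points along the fingers, y is the line along which they close (so a half turn about z gives the same grasp; the last joint's range is limited). The gripper opens to 85 mm and grips with 20 to 120 N. Pads are 22 mm wide; open, the fingers measure 114 mm over their backs; the gripper's body (76 mm by 85 mm) begins 54 mm behind the grasp point. The pads swing forward as they close: fully open they stand 13 mm farther back than shut.
Start: joints at [1.58, 0.385, 0.008, 0, -1.194, -0.259], TCP at [154.475, 605.588, 231.312] pointing down, gripper open.
Joint ranges: [-3.14, 3.14], [-1.21, 2.06], [-1.07, 1.41], [-3.16, 2.05], [-2.99, -0.16], [-3.1, 3.1]. Speed limits (rad/s): [2.79, 2.79, 3.14, 3.14, 3.14, 3.14].

INTERFACE

Orientations are given as a unit quaternion [x, y, z, w].
In Python, from bench import arm gives the robot as it stands. The module is installed in compiled form; this text tells all that it offers.
- The arm moves only by the tool drive_tool, never from a script. Its argument "targets" is a list of rows, each a list of 5 numbers: the closure, from -1 (fully open) to 1 (shut), then the shift along the tool's x, y, z in mm, then the turn about the tool's z in degrees. In form: [[grip, tx, ty, tz, roll], ...]. A call has 1 to 12 rows; each row is the pose to reach, as a shift and turn from the pose commanded when the call began, along the tool's axes at that moment; what a row does not reach only later rows make up. A row lasts 1/10 s, in which the tool goes at most 50 mm and 8.59 degrees, less where a joint would pass 70% of its speed; a pose out of reach is approached as far as the arm can. A call with a gripper value outside its range is refused whole. The fingers move at their own pace and stop on an object; the grip force is fixed at half the most. Time passes only in rows, so rows that repeat a pose let the fingers close. It gives the time, the measured TCP pose, the force, the opening and the grip force at its end, in the units of the state.
- arm.read_state(): the state, without advancing time (a new reading comes with each control period).
- arm.get_image(name): name is "scene" or "top"; returns the picture (400x640x3 uint8, blue, green, red); there is no depth.
- arm.camera_params(name): a dict with "fov_y" (degrees; the focal length in pixels is half the picture's height over the tangent of half this angle, whatever the lens; pixels are square), "cx", "cy" (the principal point, pixels), "rvec" (rotation vector, rad) and "tvec" (3), from world to camera coordinates, as OpenCV has them. Camera axes: x right, y down, z forward; pixel columns grow to the right and rows downward; lengths in mm; the calibration is good to about 2 mm. A picture is of the moment at which its call begins. camera_params takes no time and is no camera call.
- arm.job_done(): hands the job in; it is judged then, once.
The state is a dict: "clock": time; "joints": joint angles; "joint_vel": joint speeds; "joint_efforts": joint torques, N m; "position": TCP position; "ee_rot": TCP orientation; "contact_force": force on the tool from outside, world axes, zero at the start; "wrist_torque": the same for the moment, N m; "gripper_width": finger opening in mm; "grasp_force": force on a finger pad.
Only numpy, scipy, OpenCV 4.12 (cv2) and the standard library are available. Lean on these libraries where they do the work, as an engineer would, in place of code of your own. Each camera call takes 0.05 s, during which the arm holds its last target. There are 200 camera calls.

TASK

The meter reads badly because its sample vial was not pushed right down. With the fingertips, press the sample cover so that it pops open, push the vial fully home in its well, then swing the cover shut and press it until it latches, and take the hand away. Only touch and push: pinch or lift nothing, and leave the spare vial, the two dropper bottles and the beaker standing where they are.

Things in the scene. Friction and masses are not known exactly. Their poses are not given: they have to be found in the camera images.
- meter: Benchtop turbidity meter, off-white, fixed. Origin on the bench below it; its x runs from its front (sloped panel, screen, keys; robot side) to its back, y to its left, z up. Housing x -150 to 135, y -120 to 120 mm; the panel rises from 55 mm high in front to 120 mm at x = -20, behind it the deck is flat, 120 mm high. Compartment under the cover: x 18 to 104, y -83 to -7, floor 78 mm high.
- cover (a joint): Dark grey sample cover, plate 122 (x) x 92 (y) x 6 mm, hinged along the meter's y at its back edge; rad. About 0 = latched, level, 8 mm off the deck; 1.3 = fully open, 16 degrees short of upright; stops at -0.061 pressed in. Push-push latch: pressed to -0.055 and let go it changes over. Latched, it springs fully open by itself in about 1.5 s; open, it comes back to 0 and stays.
- cover_press (a point): Centre of the press mark (light ring, 26 mm diameter) on the cover's outer face, 96 mm from the hinge line, 22 mm behind the front edge; moves with the cover. When latched it is 134 mm above the bench and goes down 6 mm under about 1.5 N, then stops hard; pressing less deep changes nothing. Press slowly (under 0.3 m/s) and then get out of the cover's swing.
- cover_edge (a point): Middle of the cover's free (front) edge, on its outer face, 118 mm from the hinge line; moves with the cover. Fully open it stands about 244 mm above the bench and the outer face looks to the meter's back. A light spring with a damper holds the cover open: about 1 N at this edge swings it slowly, more when fast. It must then be pressed in against its stop to latch.
- cover_hinge (a point): Middle of the hinge line, fixed on the meter at x = 115, y = -45, z = 129 mm of its frame; the line runs along the meter's y. Behind it nothing stands higher than the deck.
- vial (a joint): How far the sample vial is pushed into its well, m: 0.012 = fully home, cap seated on the collar; it starts 9 to 12 mm proud (0 to 0.003). Negative = drawn up. A clip holds it wherever it is; pushing it down takes about 3 N, then it stops hard.
- vial_top (a point): Centre of the flat top of the sample vial's white screw cap (29 mm diameter, 20 mm tall, glass below 25 mm), at x = 42, y = -45 mm of the meter's frame, hidden while the cover is shut. 114 mm above the bench with the joint at 0, 102 mm when fully home (18 mm below the deck); moves with the vial.
- spare_vial: Loose spare vial, black cap, 29 mm diameter, 62 mm tall, standing on the meter's deck to the left of the cover. Origin under its centre. To be left alone.
- dropper_a: Loose brown dropper bottle with red rubber bulb, 33 mm diameter, 88 mm tall, on the bench to the right of the meter. Origin under its centre. To be left alone.
- dropper_b: A second such dropper bottle, nearer the meter's front. Origin under its centre. To be left alone.
- beaker: Loose empty glass beaker, 52 mm diameter, 70 mm tall, on the bench to the left of the meter. Origin under its centre. To be left alone.

How it is judged:
By the outcome, as a careful person would: the job done as asked, in the order asked, and still so for the second after the job is handed in, with the robot touching nothing.
It also fails if it takes over 51 s, if anything falls off the work surface, if the arm or the gripper's body presses on something with over 40 N, if the wrist force passes 120 N, or if a joint passes its speed limit or range.

## Working session

There is one attempt and no reset: what is moved stays moved. The work goes in short steps, Python scripts to look and compute and a tool call to move; the robot and the scene stay as the last step left them, time stands still between calls to the robot, and variables do not carry over. Pictures are saved under pics/ and viewed, at most 10 in all, crops included, and the job is handed in when it is done.

Besides the shell and the picture viewer there is one more tool, called as name([rows], argument=value, ...), one row to a line, values as JSON. drive_tool: Moves the arm, as the interface text tells. Its arguments: {"type":"object","properties":{"targets":{"type":"array","items":{"type":"array","items":{"type":"number"}}}},"required":["targets"]}

```bash
mkdir -p pics; cat > h.py <<'E'
import numpy as np,cv2
from bench import arm
def cam(n):
    p=arm.camera_params(n);f=200/np.tan(np.radians(p["fov_y"])/2)
    K=np.array([[f,0,p["cx"]],[0,f,p["cy"]],[0,0,1]]);R=cv2.Rodrigues(np.array(p["rvec"],float))[0]
    return K,R,np.array(p["tvec"],float).ravel(),p
def onplane(n,uv,z):
    K,R,t,_=cam(n);c=-R.T@t;d=R.T@np.linalg.solve(K,np.array([uv[0],uv[1],1.]));return c+d*(z-c[2])/d[2]
def proj(n,P):
    K,R,t,_=cam(n);q=(R@np.atleast_2d(P).T).T+t;q=q@K.T;return q[:,:2]/q[:,2:]
E
python3 - <<'E'
from h import *
for n in("scene","top"):
    cv2.imwrite(f"pics/{n}0.png",arm.get_image(n));K,R,t,p=cam(n);print(p,-R.T@t)
print(arm.read_state())
E
```

```text
{'fov_y': 55.47741336261147, 'cx': 313.87454952134345, 'cy': 200.13240727817822, 'rvec': array([ 1.35844173,  2.35271296, -0.75247671]), 'tvec': array([ 213.4930042 , -338.95185496, 1198.81689803])} [960.43798675 290.40042695 768.67160964]
{'fov_y': 42.61409423241903, 'cx': 327.73043007843467, 'cy': 191.30249441774302, 'rvec': array([ 2.21807781, -2.1525554 ,  0.05220329]), 'tvec': array([  48.74794019,  522.97220649, 1209.66606859])} [ 448.68900636   48.99408264 1239.13116471]
{'clock': 0.1, 'joints': array([ 1.57961310e+00,  3.85497321e-01,  6.75302807e-03, -4.25640257e-04,
       -1.19398755e+00, -2.58610588e-01]), 'joint_vel': array([ 0.0015409 , -0.00097277,  0.00569515,  0.00084151,  0.00102908,
       -0.00049157]), 'joint_efforts': array([-2.80811464e-04, -3.93318594e+01,  1.88928992e+01,  4.19794723e+00,
       -2.58653003e-03, -1.58785880e-06]), 'position': array([154.35317083, 605.10365005, 230.31798857]), 'ee_rot': array([ 9.92200249e-01, -1.24650273e-01, -6.70302894e-05,  9.85493223e-04]), 'contact_force': array([-0.21779613, -0.6374343 , -0.20734209]), 'wrist_torque': array([0.00772536, 0.0396118 , 0.03865314]), 'grasp_force': 0.0, 'gripper_width': 85.29105141659157}
```

View pics/scene0.png

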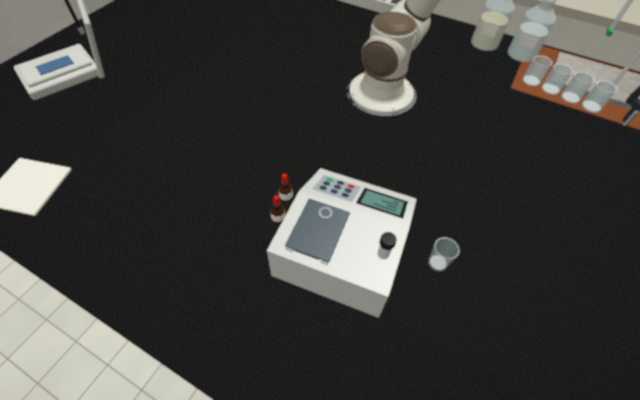

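View pics/top0.png

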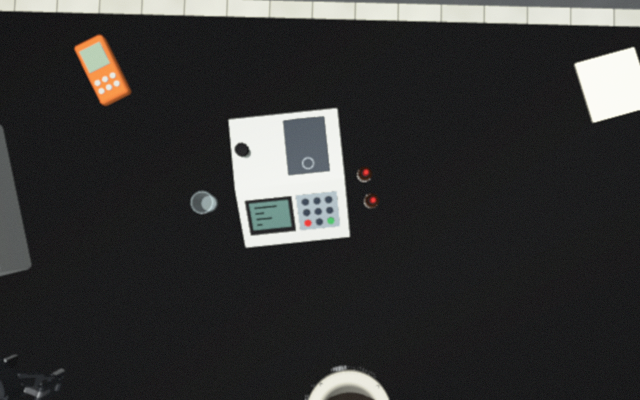

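The scene view shows the meter with its cover, press ring near (325,213). In the top view the cover spans (284,118) to (329,175), with the ring at (308,163), the spare vial at (242,150) and the droppers at (365,175) and (371,201).

```bash
cat > m.py <<'E'
from h import *
S={"top":((270,105,340,185),),"scene":((275,190,360,270),)}
for n,(b,) in S.items():
    im=cv2.imread(f"pics/{n}0.png");x0,y0,x1,y1=b
    c=im[y0:y1,x0:x1].astype(int);m=((c.max(2)>55)&(c.max(2)<130)&(c[...,0]-c[...,2]>8)).astype(np.uint8)
    cs=cv2.findContours(m,cv2.RETR_EXTERNAL,cv2.CHAIN_APPROX_NONE)[0];k=max(cs,key=cv2.contourArea)[:,0]+[x0,y0]
    P=np.array([onplane(n,p,134)[:2] for p in k],np.float32);r=cv2.minAreaRect(P)
    print(n,r,"\n",cv2.boxPoints(r).round(1).tolist())
    # ring: bright pixels inside hull
    hull=cv2.convexHull((k-[x0,y0]).reshape(-1,1,2).astype(np.int32));h=np.zeros_like(m);cv2.fillPoly(h,[hull],1);h=cv2.erode(h,np.ones((7,7)))
    ys,xs=np.nonzero((c.min(2)>115)&(h>0));e=cv2.fitEllipse(np.stack([xs,ys],1).astype(np.float32));u=[e[0][0]+x0,e[0][1]+y0]
    print("ring",len(xs),u,onplane(n,u,134))
# housing top (white) in top view
im=cv2.imread("pics/top0.png")
m=(im.min(2)>150).astype(np.uint8);m[:90]=0;m[300:]=0;m[:,:200]=0;m[:,400:]=0
k=max(cv2.findContours(m,0,1)[0],key=cv2.contourArea);ap=cv2.approxPolyDP(cv2.convexHull(k),4,True)[:,0];print([(q.tolist(),onplane("top",q,120)[:2].round(1).tolist()) for q in ap])
E
python3 m.py
```

```text
top ((613.4991455078125, 113.45540618896484), (118.45581817626953, 87.93875122070312), 7.420681953430176) 
 [[549.0999755859375, 149.39999389648438], [560.4000244140625, 62.20000076293945], [677.9000244140625, 77.5], [666.5999755859375, 164.6999969482422]]
ring 92 [307.55437088012695, 162.69296646118164] [575.05450915 108.50639747 134.        ]
scene ((612.33447265625, 110.64729309082031), (119.1456298828125, 87.2038803100586), 7.711754322052002) 
 [[547.4000244140625, 145.89999389648438], [559.2000122070312, 59.400001525878906], [677.2000122070312, 75.4000015258789], [665.5, 161.8000030517578]]
ring 98 [324.4597358703613, 219.12936973571777] [586.46417436 111.23066352 134.        ]
[([335, 108], [699.7, 52.6]), ([349, 235], [421.3, 14.0]), ([246, 246], [390.6, 237.3]), ([229, 120], [666.4, 285.9])]
```

drive_tool([
  [1,0,0,-20,0],
  [1,530,379,-20,-21.9],
  [1,530,379,-20,-21.9],
  [1,530,379,-20,-21.9],
  [1,530,379,-20,-21.9],
  [1,530,379,-20,-21.9],
  [1,530,379,-20,-21.9],
  [1,530,379,-20,-21.9],
  [1,530,379,-20,-21.9],
  [1,530,379,-20,-21.9],
  [1,530,379,-20,-21.9],
  [1,530,379,-20,-21.9],
])

```text
clock: 1.3
position: [509.7, 183.1, 251.1]
ee_rot: [0.998, 0.066, -0.0, -0.0]
contact_force: [1.2, 0.5, 0.9]
gripper_width: -0.3
grasp_force: 0.0
```

drive_tool([
  [1,0,0,0,0],
  [1,0,0,0,0],
])

```text
clock: 1.5
position: [509.1, 183.8, 250.6]
ee_rot: [0.998, 0.065, -0.001, 0.0]
contact_force: [-0.1, 0.2, 1.1]
gripper_width: -0.4
grasp_force: 0.0
```

drive_tool([
  [1,30,42,0,0],
  [1,54,85,20,0],
  [1,54,85,60,0],
  [1,54,85,90,0],
  [1,54,85,100,0],
  [1,54,85,100,0],
  [1,54,85,100,0],
])

```text
clock: 2.2
position: [574.4, 109.2, 153.0]
ee_rot: [0.998, 0.067, 0.001, -0.0]
contact_force: [0.5, 0.8, 0.2]
gripper_width: -0.1
grasp_force: 0.0
```

```bash
python3 - <<'E'
from h import *
a=arm.get_image("scene")[150:300,240:440];b=arm.get_image("top")[90:240,210:410]
cv2.imwrite("pics/p1.png",cv2.resize(np.hstack([a,b]),None,fx=2,fy=2))
print(arm.read_state()["position"])
E
```

```text
[574.62648616 109.04774092 153.53287938]
```

View pics/p1.png

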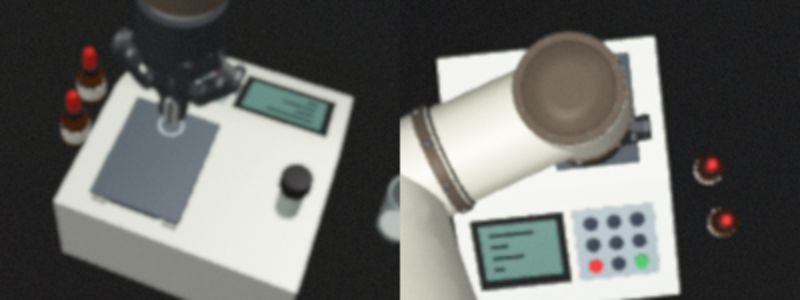

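The closed fingertips are over the press ring (crop 172,122). Now I'll press slowly.

drive_tool([
  [1,0,0,8,0],
  [1,0,0,14,0],
  [1,0,0,18,0],
  [1,0,0,21,0],
  [1,0,0,24,0],
  [1,0,0,26,0],
  [1,0,0,26,0],
])

```text
clock: 3.0
position: [573.5, 107.8, 128.3]
ee_rot: [0.998, 0.067, 0.0, 0.0]
contact_force: [-7.7, 1.0, 16.0]
gripper_width: 0.0
grasp_force: 7.9
```

drive_tool([
  [1,0,0,-6,0],
  [1,-35,0,-40,0],
  [1,-75,0,-70,0],
  [1,-110,0,-100,0],
  [1,-110,0,-120,0],
  [1,-110,0,-120,0],
  [1,-110,0,-120,0],
  [1,-110,0,-120,0],
  [1,-110,0,-120,0],
  [1,-110,0,-120,0],
  [1,-110,0,-120,0],
  [1,-110,0,-120,0],
])

```text
clock: 4.2
position: [464.7, 93.4, 244.9]
ee_rot: [0.998, 0.066, -0.0, 0.0]
contact_force: [-0.4, -0.3, 0.0]
gripper_width: 0.1
grasp_force: 0.0
```

drive_tool([
  [1,0,0,0,0],
  [1,0,0,0,0],
  [1,0,0,0,0],
  [1,0,0,0,0],
  [1,0,0,0,0],
])

```text
clock: 4.7
position: [464.6, 93.3, 245.4]
ee_rot: [0.998, 0.066, 0.0, -0.0]
contact_force: [0.2, 0.5, 0.2]
gripper_width: -0.1
grasp_force: 0.0
```

```bash
python3 - <<'E'
from h import *
A=arm.get_image("scene");B=arm.get_image("top");cv2.imwrite("pics/s2.png",A);cv2.imwrite("pics/t2.png",B)
cv2.imwrite("pics/p2.png",cv2.resize(np.hstack([A[130:300,240:440],B[70:240,210:410]]),None,fx=2,fy=2))
print(arm.read_state()["position"])
o=np.array([549.6,148.9,0]);c,s=np.cos(.1323),np.sin(.1323)
print(proj("scene",[o+[c*42+s*45,s*42-c*45,z] for z in(102,114)]),proj("top",[o+[c*42+s*45,s*42-c*45,z] for z in(102,114)]))
E
```

```text
[464.58671847  93.35108003 245.34087981]
[[320.7688421  231.18514196]
 [320.93896457 228.09062501]] [[308.001351   154.47555874]
 [307.7340758  153.76240879]]
```

View pics/p2.png

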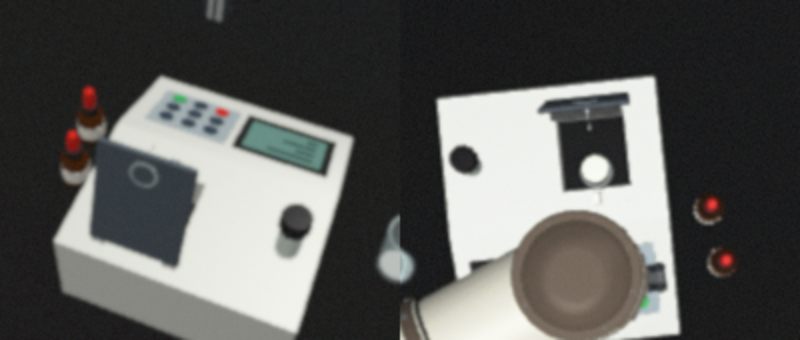

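The cover stands open, and the vial cap in the top view, at about (307.5,154), matches the prediction. I'll go down onto its front half to keep the hand clear of the cover.

drive_tool([
  [1,50,0,0,0],
  [1,95,1,0,0],
  [1,126,1,0,0],
  [1,126,1,20,0],
  [1,126,1,50,0],
  [1,126,1,80,0],
  [1,126,1,105,0],
  [1,126,1,120,0],
  [1,126,1,124,0],
  [1,126,1,124,0],
])

```text
clock: 5.8
position: [589.6, 108.9, 120.9]
ee_rot: [0.998, 0.066, -0.0, 0.0]
contact_force: [0.2, 0.3, 1.4]
gripper_width: 0.0
grasp_force: 0.0
```

drive_tool([
  [1,0,0,5,0],
  [1,0,0,9,0],
  [1,0,0,12,0],
  [1,0,0,15,0],
  [1,0,0,17,0],
  [1,0,0,19,0],
  [1,0,0,21,0],
  [1,0,0,21,0],
])

```text
clock: 6.6
position: [590.1, 109.2, 102.1]
ee_rot: [0.998, 0.067, 0.001, -0.0]
contact_force: [-2.8, 0.1, 9.3]
gripper_width: -0.1
grasp_force: 2.7
```

drive_tool([
  [1,0,0,1,0],
  [1,0,0,2,0],
  [1,0,0,2,0],
])

```text
clock: 6.9
position: [590.3, 109.2, 102.0]
ee_rot: [0.998, 0.067, 0.001, 0.0]
contact_force: [-7.1, 0.2, 17.1]
gripper_width: -0.2
grasp_force: 6.8
```

drive_tool([
  [1,0,0,-20,0],
  [1,0,0,-60,0],
  [1,0,0,-110,0],
  [1,0,0,-160,0],
  [1,0,0,-190,0],
  [1,40,0,-190,0],
  [1,85,0,-190,0],
  [1,115,0,-190,0],
  [1,115,0,-190,0],
  [1,115,0,-190,0],
])

```text
clock: 7.9
position: [703.6, 124.0, 286.2]
ee_rot: [0.998, 0.066, -0.002, 0.0]
contact_force: [-1.0, -0.9, 0.3]
gripper_width: 0.1
grasp_force: 0.0
```

```bash
python3 - <<'E'
from h import *
A=arm.get_image("scene");B=arm.get_image("top")
cv2.imwrite("pics/p3.png",cv2.resize(np.hstack([A[130:300,240:440],B[70:240,210:410]]),None,fx=2,fy=2))
p=arm.read_state()["position"];print(p)
d=p-np.array([549.6,148.9,0]);c,s=np.cos(.1323),np.sin(.1323);print(c*d[0]+s*d[1],-s*d[0]+c*d[1])
E
```

```text
[702.92774902 124.03378272 288.21612114]
148.70762322658757 -44.87505070356947
```

View pics/p3.png

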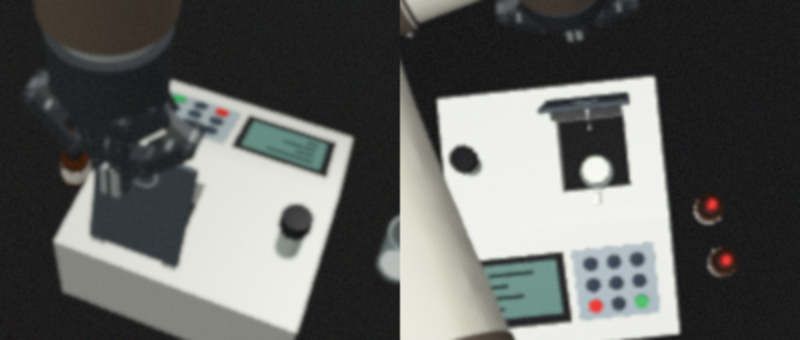

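The cover is still open and undisturbed, with the vial seated and the fingertips behind and above the cover. Next I'll lower them and come up to its outer face.

drive_tool([
  [1,0,0,25,0],
  [1,0,0,50,0],
  [1,0,0,64,0],
  [1,0,0,66,0],
  [1,-15,0,66,0],
  [1,-28,0,66,0],
  [1,-36,0,66,0],
  [1,-39,0,66,0],
  [1,-39,0,66,0],
])

```text
clock: 8.9
position: [665.1, 119.1, 223.5]
ee_rot: [0.998, 0.066, 0.001, -0.0]
contact_force: [0.1, 0.2, -0.2]
gripper_width: -0.1
grasp_force: 0.0
```

drive_tool([
  [1,-4,0,0.5,0],
  [1,-8,0,1.5,0],
  [1,-12,0,2.5,0],
  [1,-16,0,3.5,0],
  [1,-20,0,5,0],
  [1,-24.5,0,6,0],
  [1,-29,0,8,0],
  [1,-33.5,0,10,0],
  [1,-38,0,12,0],
  [1,-42.5,0,14,0],
  [1,-47,0,17,0],
  [1,-51,0,20,0],
])

```text
clock: 10.1
position: [614.0, 112.2, 202.2]
ee_rot: [0.998, 0.066, 0.0, -0.0]
contact_force: [1.2, 0.3, -0.1]
gripper_width: -0.1
grasp_force: 0.4
```

drive_tool([
  [1,-4,0,3,0],
  [1,-8,0,6,0],
  [1,-11.5,0,9.5,0],
  [1,-15,0,13,0],
  [1,-18,0,17,0],
  [1,-21.5,0,21,0],
  [1,-24.5,0,25,0],
  [1,-27.5,0,29.5,0],
  [1,-30,0,34,0],
  [1,-32.5,0,38.5,0],
  [1,-34.5,0,43,0],
  [1,-36.5,0,48,0],
])

```text
clock: 11.3
position: [578.2, 107.5, 154.0]
ee_rot: [0.998, 0.066, 0.0, 0.0]
contact_force: [1.2, 0.2, 1.0]
gripper_width: 0.1
grasp_force: 0.5
```

drive_tool([
  [1,-1.5,0,5,0],
  [1,-3,0,10,0],
  [1,-4,0,14,0],
  [1,-4,0,18,0],
  [1,-4,0,21,0],
  [1,-4,0,24,0],
  [1,-4,0,26,0],
  [1,-4,0,28,0],
  [1,-4,0,28,0],
])

```text
clock: 12.2
position: [573.8, 106.7, 128.4]
ee_rot: [0.998, 0.067, -0.0, 0.0]
contact_force: [-6.3, 1.9, 12.8]
gripper_width: 0.1
grasp_force: 6.1
```

drive_tool([
  [1,0,0,-4,0],
  [1,0,0,-10,0],
  [1,0,0,-30,0],
  [1,-30,0,-60,0],
  [1,-70,0,-90,0],
  [1,-110,0,-120,0],
  [1,-140,0,-130,0],
  [1,-140,0,-130,0],
  [1,-140,0,-130,0],
  [1,-140,0,-130,0],
  [1,-140,0,-130,0],
  [1,-140,0,-130,0],
])

```text
clock: 13.4
position: [436.0, 88.5, 255.4]
ee_rot: [0.998, 0.066, -0.001, 0.001]
contact_force: [0.8, 0.8, -0.3]
gripper_width: 0.1
grasp_force: 0.0
```

```bash
python3 - <<'E'
from h import *
A=arm.get_image("scene");B=arm.get_image("top")
cv2.imwrite("pics/p4.png",cv2.resize(np.hstack([A[130:300,240:440],B[70:240,210:410]]),None,fx=2,fy=2))
E
```

```text
(no output)
```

View pics/p4.png

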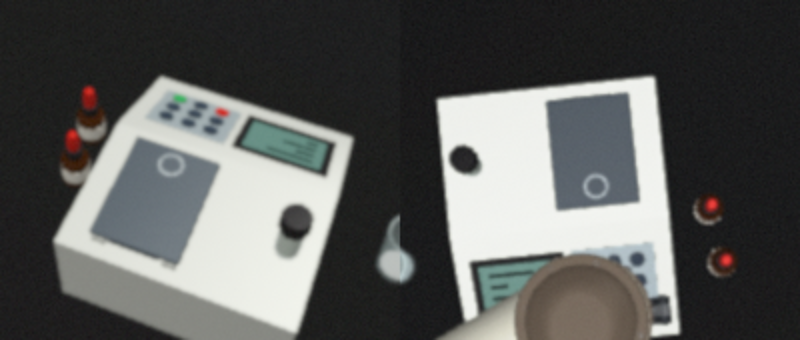

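The cover is latched level, with its ring at crop (171,165) as at the start. The bystanders have not moved and the hand is clear.

```bash
python3 -c "
from bench import arm
print(arm.job_done())"
```

```text
the job is handed in; nothing more can be done
None
```

The job is handed in: the cover popped open, the vial went down to its hard stop (top at 102 mm), and the cover is shut and latched, with the hand clear and the spare vial, droppers and beaker left standing where they were, after about 13.5 s on the robot's clock.

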